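# Set back and clamp a tape stand's sprung arm

### The job

Get the tape stand ready for a full roll: take hold of the knob on its sprung tension arm, push the arm back until its pointer is on the third long line of the scale, and tighten the knob clockwise until it is just snug, so that the arm stays on that line when you let go. Do not let the arm fly back, do not overtighten the knob, and leave the other things on the counter alone.

Things in the scene. Friction and masses are not known exactly. Their poses are not given: they have to be found in the camera images.
- stand: The tape stand: low beige casing 270 (x) by 260 mm (y), fixed to the counter, top 28 mm high. Origin: centre of the underside, z up. On it: a roll spindle (52 mm high, 25 mm across, on a 68 mm black disc), the sprung arm, an aluminium quadrant plate (top 31 mm high) with an arc slot and a black-line scale; near the +x edge a guide post and tear-off bar up to 58 mm high.
- pivot (a point): The arm's pivot axis (vertical) at the height of the arm, 40 mm above the counter; its axes are those of the stand. It does not move.
- tension_arm (a joint): Angle of the sprung arm about the pivot, rad: 0 at rest (against a stop, on the spindle side), growing anticlockwise seen from above as it is pushed back, end stop at 0.68. A torsion spring always drives it back to rest: about 3 N at the knob at rest, 7 N at the third long line, where it reads 0.45.
- third_line (a point): Inner end of the third long line on the scale, 188 mm from the pivot axis, 31 mm above the counter; axes of the stand; it does not move. The scale has four long lines (25 by 3 mm), 0.15 rad apart, counted from the rest end, the first 0.15 rad from rest; a short thin line (11 mm) stands halfway before each.
- pointer_tip (a point): Tip of the black pointer at the arm's end, 190 mm from the pivot axis, 2 mm above the scale. Its x axis points along the arm, outwards from the pivot.
- knob_grip (a point): Middle of the clamp knob's height, on its axis: 160 mm from the pivot axis along the arm, 72 mm above the counter. Fixed to the arm: x axis along the arm, outwards, z up. The arm below is a flat steel bar 18 mm wide, top 44 mm high, with a 24 mm rubber roller (top 58 mm high) 60 mm inwards of the knob.
- clamp_knob: Clamp knob: black, six-lobed, 38 mm across, 60 to 84 mm above the counter. Origin: centre of its underside. Clockwise from above tightens. It turns freely (0.1 N m) for 0.5 to 1.15 rad, different each time, then meets the quadrant and stiffens by about 1.2 N m per rad: 0.1 to 0.3 rad on it is snug, 0.35 is too tight. It turns on the arm unless the gripper turns with the arm.
- tape_roll: Bystander: full roll of buff paper tape lying flat, 100 mm across, 25 mm high, 26 mm bore. Origin: centre of the underside.
- preserve_jar: Bystander: closed glass jar 72 mm across, 95 mm tall. Origin: centre of the underside.
- deli_tub: Bystander: open white tub 110 mm across the rim, 75 mm tall. Origin: centre of the underside.
- oil_bottle: Bystander: straw-coloured oil can 68 mm across, 190 mm tall. Origin: centre of the underside.

How it is judged:
By the outcome, as a careful person would: the job done as asked, in the order asked, and still so for the second after the job is handed in, with the robot touching nothing.
It also fails if it takes over 54 s, if anything falls off the work surface, if the arm or the gripper's body presses on something with over 40 N, if the wrist force passes 120 N, or if a joint passes its speed limit or range.

### The arm

A 6-joint arm with a two-finger parallel gripper is mounted at the origin on the work surface. World frame = base frame: x ahead of the robot, y to its left, z up, the work surface at z = 0. Lengths are in m, angles in rad, forces in N, time in s.
With the tool pointing down it reaches from about 0.25 to 0.775 m from the base axis. Payload 4 kg.
Tool frame: the origin (TCP) lies midway between the tips of the shut fingers; the grasp point (between the pads) lies 19 mm behind it; z points along the fingers, y is the direction in which the jaws open and shut (so a half turn about z gives the same grasp; the last joint's range is limited). The gripper opens to 94 mm and grips with 3 to 60 N. Pads are 16 mm wide; open, the fingers measure 119 mm over their backs; the gripper's body (75 mm by 177 mm) begins 78 mm behind the grasp point.
Start: joints at [-1.35, 0.087, 1.371, -0, 1.684, -0.103], TCP at [0.175, -0.521, 0.206] pointing down, gripper open.
Joint ranges: [-3.1, 3.1], [-0.76, 2.03], [0.27, 2.55], [-1.08, 4.22], [0.17, 2.65], [-2.57, 2.57]. Speed limits (rad/s): [2.79, 2.79, 3.14, 3.14, 3.14, 3.14].

### API

Orientations are given as [roll, pitch, yaw] about the fixed x, y, z axes, in that order (R = Rz(yaw) Ry(pitch) Rx(roll)).
In Python, from bench import robot, cams gives the robot as it stands.
- The arm moves only by the tool step_arm, never from a script. Its argument "plan" is a list that holds one entry, the list of rows, each a list of 5 numbers: the shift along the world's x, y, z in mm, then the turn about the world's z in rad, then the opening in per cent of the stroke, from 0 (shut) to 100 (fully open). In form: [[[tx, ty, tz, turn, fingers], ...]]. A call has 1 to 8 rows; each row is the pose to reach, as a shift and turn from the pose commanded when the call began; what a row does not reach only later rows make up. A row lasts 1/12 s, in which the tool goes at most 41.7 mm and 7.16 degrees, less where a joint would pass 70% of its speed; a pose out of reach is approached as far as the arm can. A call with a gripper value outside its range is refused whole. The fingers move at their own pace and stop on an object; the grip force is fixed at half the most. Time passes only in rows, so rows that repeat a pose let the fingers close. It gives the time, the measured TCP pose, the force and the opening at its end, in the units of the state.
- robot.get_obs(): the state, without advancing time (a new reading comes with each control period).
- cams.snapshot(name): name is "side" or "top" or "wrist"; returns a dict with "frame" (400x640x3 uint8, red, green, blue), "camera_matrix" (3x3 intrinsics, pixels), "origin" and "attitude" of the camera in the world; the wrist camera has in their place "T_tool_cam" (4x4, takes a point from camera to tool coordinates, whose origin is the TCP and whose axes are the flange's). Camera axes: x right, y down, z forward; pixel columns grow to the right and rows downward; lengths in m; the calibration is good to about 2 mm. A picture is of the moment at which its call begins: read the wrist's pose just before it. There is no depth.
- robot.close_job(): hands the job in, once; it reports no verdict.
The state is a dict: "time": time; "joint_positions": joint angles; "qvel": joint speeds; "joint_torque": joint torques, N m; "tool_pos": TCP position; "ee_rot": TCP orientation; "wrist_force": force on the tool from outside, world axes, zero at the start; "wrist_torque": the same for the moment, N m; "width": finger opening in m.
Only numpy, scipy, OpenCV 4.12 (cv2) and the standard library are available. Lean on these libraries where they do the work, as an engineer would, in place of code of your own. Each camera call takes 0.05 s, during which the arm holds its last target. There are 200 camera calls.

## Working session

There is one attempt and no reset: what is moved stays moved. The work goes in short steps, Python scripts to look and compute and a tool call to move; the robot and the scene stay as the last step left them, time stands still between calls to the robot, and variables do not carry over. Pictures are saved under pics/ and viewed, about 8 in all and at most 12, crops included, and the job is handed in when it is done.

Besides the shell and the picture viewer there is one more tool, called after "Call:" as name(argument=value, ...) on one line, values as JSON. step_arm: Moves the arm, as the interface text tells. Its arguments: {"type":"object","properties":{"plan":{"type":"array"}},"required":["plan"]}

```bash
mkdir -p pics; cat > h.py <<'E'
import numpy as np, cv2
from scipy.spatial.transform import Rotation as R
from bench import robot, cams
def snap(name, fn):
    o=robot.get_obs(); s=cams.snapshot(name)
    cv2.imwrite('pics/'+fn, s['frame'][:,:,::-1]); return o,s
def pose(s,o=None):
    K=np.array(s['camera_matrix'])
    if 'origin' in s:
        a=np.array(s['attitude']); 
        A=a if a.shape==(3,3) else R.from_euler('xyz',a).as_matrix() if a.size==3 else R.from_quat(a).as_matrix()
        return K,A,np.array(s['origin'])
    T=np.eye(4); r=np.array(o['ee_rot']); T[:3,:3]=r if r.shape==(3,3) else R.from_euler('xyz',r).as_matrix(); T[:3,3]=o['tool_pos']
    T=T@np.array(s['T_tool_cam']); return K,T[:3,:3],T[:3,3]
def ray(P,u,v,z):
    K,A,t=P; d=A@np.linalg.solve(K,[u,v,1]); return t+d*(z-t[2])/d[2]
def proj(P,p):
    K,A,t=P; q=K@(A.T@(np.array(p)-t)); return q[:2]/q[2]
E
python3 - <<'E'
from h import *
import pickle
o,s=snap('top','t1.png'); print(o); print({k:v for k,v in s.items() if k!='frame'})
o2,s2=snap('side','s1.png'); print({k:v for k,v in s2.items() if k!='frame'})
pickle.dump((s,s2),open('c.pkl','wb'))
E
```

```text
{'time': 0.0, 'joint_positions': array([-1.35008623e+00,  8.79149144e-02,  1.37223080e+00, -2.27517230e-05,
        1.68356898e+00, -1.03109558e-01]), 'qvel': array([-0.00044036,  0.00022332,  0.00045659,  0.0001461 , -0.00027953,
       -0.00249978]), 'joint_torque': array([-5.12174938e-04, -3.40184355e+01, -3.02427328e+01,  7.20188697e-02,
        3.31098866e-02, -1.79133822e-04]), 'tool_pos': array([ 0.17486968, -0.52089499,  0.20433797]), 'ee_rot': array([-3.13947956e+00, -1.95922311e-04,  3.23816911e-01]), 'wrist_force': array([-0.59749074,  0.35182787, -0.47697751]), 'wrist_torque': array([-0.00325724,  0.05968237, -0.00626404]), 'width': 0.0941952586920691}
{'camera_matrix': array([[458.71459592,   0.        , 323.74147696],
       [  0.        , 458.71459592, 198.99530528],
       [  0.        ,   0.        ,   1.        ]]), 'origin': array([ 0.28766599, -0.01485318,  1.49226993]), 'attitude': array([-2.92006509e+00,  2.28012007e-03, -1.58289433e+00])}
{'camera_matrix': array([[380.86710333,   0.        , 319.09861075],
       [  0.        , 380.86710333, 208.06395288],
       [  0.        ,   0.        ,   1.        ]]), 'origin': array([0.34006471, 0.56583733, 0.77763406]), 'attitude': array([-2.40411616,  0.01935766, -2.77393544])}
```

View pics/t1.png

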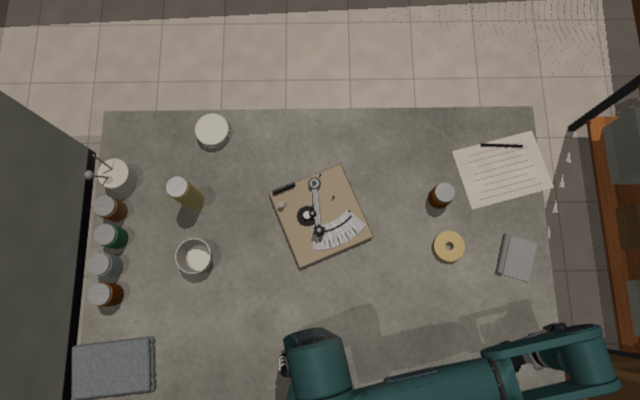

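View pics/s1.png

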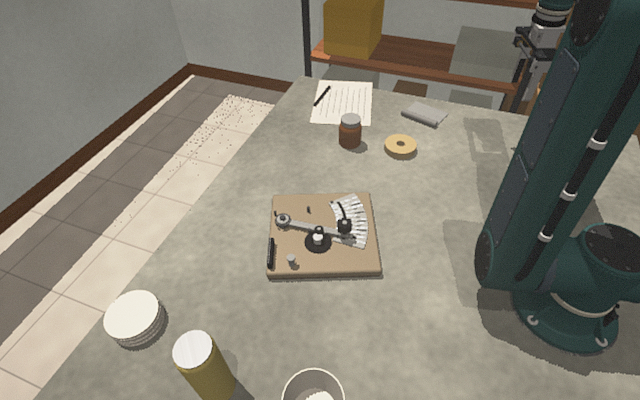

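The top view shows the stand around (320,216), with the pivot at about (314,184), the knob at about (319,230), and the scale to its right. I'll enlarge both stand regions.

```bash
python3 - <<'E'
from h import *
a=cv2.imread('pics/t1.png')[160:274,265:379]; b=cv2.imread('pics/s1.png')[185:285,260:390]
a=cv2.resize(a,None,fx=4,fy=4,interpolation=cv2.INTER_CUBIC); b=cv2.resize(b,None,fx=2.6,fy=2.6,interpolation=cv2.INTER_CUBIC)
c=np.zeros((456,456+338,3),np.uint8); c[:,:456]=a; c[:260,456:]=b
cv2.imwrite('pics/c1.png',c)
E
```

```text
(no output)
```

View pics/c1.png

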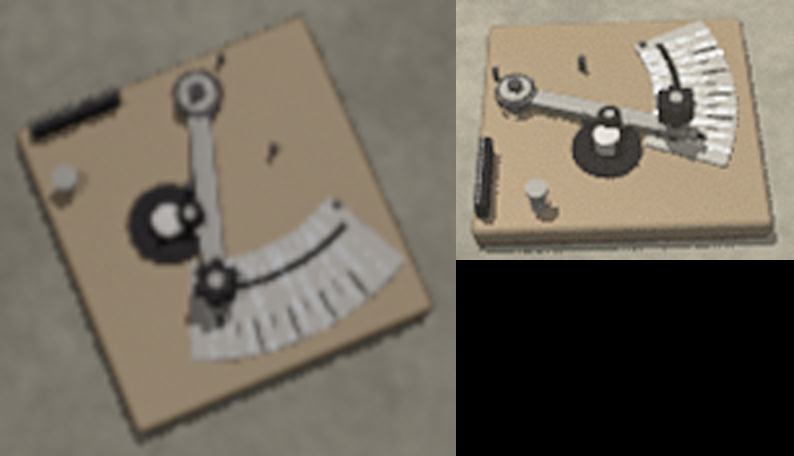

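The crop shows the pivot at (197,93) and the knob at (217,283) in crop pixels (4x, offset 265,160). The casing corners are about (18,133), (303,15), (433,305) and (142,432).

```bash
python3 - <<'E'
from h import *
import pickle
s,s2=pickle.load(open('c.pkl','rb')); P=pose(s);P2=pose(s2)
f=lambda x,y,z: ray(P,265+x/4,160+y/4,z)
g=lambda x,y,z: ray(P2,260+(x-456)/2.6,185+y/2.6,z)
cs=[f(x,y,.028) for x,y in [(18,133),(303,15),(433,305),(142,432)]]
for c in cs: print(c)
print('ctr',np.mean(cs,0), [np.linalg.norm(cs[i]-cs[i-1]) for i in range(4)])
pv=f(197,93,.05);kn=f(217,280,.084); print('pivot',pv,g(515,88,.05)); print('knob',kn,g(676,97,.084))
d=kn-pv; print(np.linalg.norm(d[:2]),np.arctan2(d[1],d[0]))
E
```

```text
[0.63904543 0.16228215 0.028     ]
[ 0.7370343 -0.0735836  0.028    ]
[ 0.49279589 -0.17305474  0.028     ]
[0.39452975 0.06076283 0.028     ]
ctr [ 0.56585134 -0.00589834  0.028     ] [np.float64(0.2647528932849597), np.float64(0.25541039131895404), np.float64(0.2637174807857442), np.float64(0.25362746121833263)]
pivot [0.66532637 0.01469892 0.05      ] [0.66395323 0.01973626 0.05      ]
knob [ 5.06524662e-01 -3.65936488e-04  8.40000000e-02] [0.50572538 0.00438604 0.084     ]
0.15951467600600894 -3.047009893222216
```

Call:
step_arm(plan=[[[22,35,0,-0.03,100],[43,70,0,-0.06,100],[65,105,0,-0.09,100],[86,140,0,-0.12,100],[108,174,0,-0.15,100],[130,209,0,-0.18,100],[150,243,0,-0.21,100],[170,272,0,-0.23,100]]])

```text
time: 0.77
tool_pos: [0.3454, -0.247, 0.2052]
ee_rot: [-3.141, 0.0, 0.093]
wrist_force: [0.6, -0.3, -0.5]
width: 0.0942
```

Call:
step_arm(plan=[[[22,34,0,0,100],[43,68,0,0,100],[65,102,0,0,100],[86,136,0,0,100],[108,170,0,0,100],[130,204,0,0,100],[150,236,0,0,100],[160,252,0,0,100]]])

```text
time: 1.43
tool_pos: [0.506, 0.0064, 0.2046]
ee_rot: [-3.14, 0.001, 0.098]
wrist_force: [-0.8, -1.2, -1.0]
width: 0.0941
```

```bash
python3 - <<'E'
from h import *
o,s=snap('wrist','w1.png'); print(o['time'],o['tool_pos'],o['ee_rot'],o['joint_positions']); print(s['T_tool_cam'])
P=pose(s,o); print(P[2],[proj(P,(.506,.002,.084)),proj(P,(.6645,.0165,.05))])
E
```

```text
1.4333 [0.50602671 0.00635632 0.20462206] [-3.13988984e+00  6.69853649e-04  9.75798874e-02] [-1.00589046e-01 -1.01488567e-02  1.47310401e+00  1.54676051e-03
  1.67962936e+00  1.37279521e+00]
[[ 2.59704961e-04 -9.72897930e-01 -2.31234839e-01  6.63394147e-02]
 [ 9.99999963e-01  2.70470225e-04 -1.48549027e-05 -4.36780022e-04]
 [ 7.69944430e-05 -2.31234827e-01  9.72897964e-01 -1.78897890e-01]
 [ 0.00000000e+00  0.00000000e+00  0.00000000e+00  1.00000000e+00]]
[0.57215691 0.01296264 0.38347596] [array([328.3799403 , 190.47173099]), array([329.7141453 ,   5.62616382])]
```

View pics/w1.png

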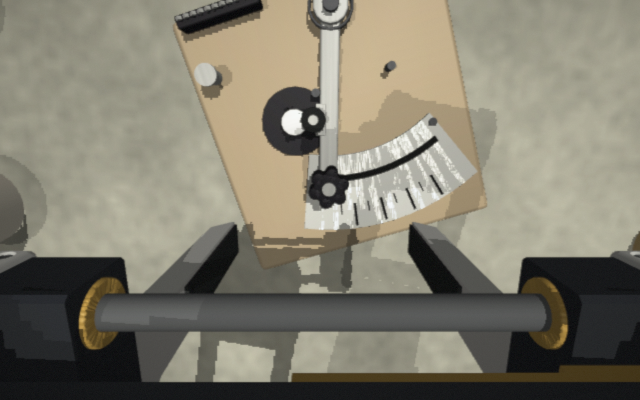

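Call:
step_arm(plan=[[[0,0,0,0.12,100],[0,0,0,0.24,100],[0,0,0,0.36,100],[0,0,0,0.48,100],[0,0,0,0.6,100],[0,0,0,0.72,100],[0,0,0,0.84,100],[0,0,0,0.96,100]]])

```text
time: 2.15
tool_pos: [0.5044, 0.002, 0.205]
ee_rot: [-3.141, 0.001, 1.059]
wrist_force: [0.4, 0.6, -0.1]
width: 0.0941
```

Call:
step_arm(plan=[[[0,0,0,0.12,100],[0,0,0,0.24,100],[0,0,0,0.36,100],[0,0,0,0.48,100],[0,0,0,0.6,100],[0,0,0,0.72,100],[0,0,0,0.84,100],[0,0,0,0.96,100]]])

```text
time: 2.82
tool_pos: [0.5044, 0.0019, 0.205]
ee_rot: [-3.14, -0.0, 2.019]
wrist_force: [-0.2, -0.5, 1.4]
width: 0.094
```

Call:
step_arm(plan=[[[0,0,0,0.12,100],[0,0,0,0.24,100],[0,0,0,0.36,100],[0,0,0,0.48,100],[0,0,0,0.6,100],[0,0,0,0.72,100],[0,0,0,0.84,100],[0,0,0,0.96,100]]])

```text
time: 3.48
tool_pos: [0.5044, 0.0019, 0.205]
ee_rot: [-3.141, -0.001, 2.979]
wrist_force: [0.6, -1.0, 0.3]
width: 0.0938
```

Call:
step_arm(plan=[[[0,0,0,0.12,100],[0,0,0,0.24,100],[0,-2,0,0.26,100],[0,-4,0,0.26,100],[0,-4,0,0.26,100]]])

```text
time: 3.9
tool_pos: [0.5047, -0.0021, 0.2053]
ee_rot: [-3.141, -0.001, -3.053]
wrist_force: [-0.5, 1.0, 0.1]
width: 0.0944
```

```bash
python3 - <<'E'
from h import *
import pickle
o,s=snap('wrist','w2.png'); print(o['time'],o['tool_pos'],o['ee_rot'],o['joint_positions'],o['wrist_torque'])
P=pose(s,o); pickle.dump((o,{k:v for k,v in s.items()}),open('w2.pkl','wb'))
p=np.array([proj(P,(.506,.002,.084)),proj(P,(.6645,.0165,.05)),proj(P,(.54,-.06,.031))]); print(p)
u,v=np.clip(p[2].astype(int),[160,110],[480,290])
c=s['frame'][v-110:v+110,u-150:u+150,::-1]; cv2.imwrite('pics/w2c.png',cv2.resize(c,None,fx=2.6,fy=2.6,interpolation=cv2.INTER_CUBIC)); print(u-150,v-110)
E
```

```text
3.9 [ 0.50472854 -0.00214522  0.20526757] [-3.14144615e+00 -5.56699625e-04 -3.05261455e+00] [-1.16445415e-01 -1.34857586e-02  1.47513372e+00 -2.58530813e-04
  1.68045980e+00 -1.77624812e+00] [ 0.03926409 -0.15614661 -0.02916417]
[[326.76866068 192.42100612]
 [326.32294627 326.69432844]
 [265.25766551 207.22653964]]
115 97
```

View pics/w2c.png

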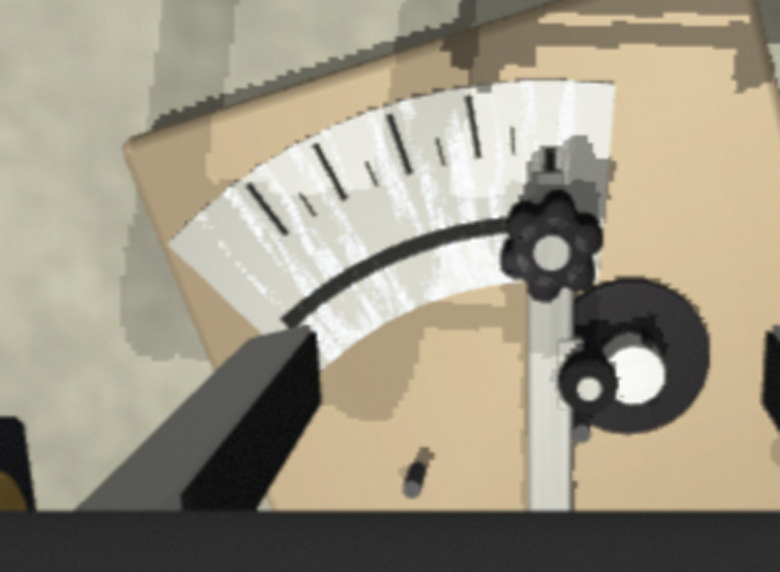

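The wrist view shows the knob at crop (551,253), the pointer tip at (549,148) and the four long lines. The third line runs (316,145)–(345,198).

```bash
python3 - <<'E'
from h import *
import pickle
from scipy.optimize import least_squares
o,s=pickle.load(open('w2.pkl','rb')); P=pose(s,o)
f=lambda x,y,z: ray(P,115+x/2.6,97+y/2.6,z)[:2]
L=[((477,157),(469,97)),((408,173),(390,115)),((345,198),(316,145)),((285,234),(249,185))]
L=[(f(*a,.031),f(*b,.031)) for a,b in L]
def rp(a,n,b): 
    e=lambda r:np.array([np.cos(n+a),np.sin(n+a)])*r+b
    return e
def fun(x):
    out=[]
    for i,(a,b) in enumerate(L):
        e=rp(.15*(i+1),x[2],x[:2]); out+=[a-e(.188),b-e(.213)]
    return np.concatenate(out)
r=least_squares(fun,[.6645,.0165,-3.05]); print('pivot',r.x, np.abs(r.fun).max())
kn=f(551,253,.084); tip=f(549,148,.033); print('knob',kn,'tip',tip)
for q in (kn,tip):
    d=q-r.x[:2]; print(np.hypot(*d),np.arctan2(d[1],d[0]))
for th in (0,.1,.2,.3,.4,.45): print(th, r.x[:2]+.16*np.array([np.cos(r.x[2]+th),np.sin(r.x[2]+th)]))
E
```

```text
pivot [ 0.66719967  0.01630309 -3.05381923] 0.0007981982177478475
knob [0.50771533 0.0022971 ] tip [ 0.47755198 -0.00067982]
0.16009816210892655 -3.0539969490571672
0.19040657767332358 -3.0522811084762065
0 [0.50781561 0.00227737]
0.1 [ 0.5100121  -0.01356442]
0.2 [ 0.51377916 -0.02910778]
0.3 [ 0.51907914 -0.04419741]
0.4 [ 0.5258591  -0.05868254]
0.45 [ 0.52978346 -0.06565291]
```

Call:
step_arm(plan=[[[3,4,-35,0,100],[3,4,-70,0,100],[3,4,-105,0,100],[3,4,-130,0,100],[3,4,-145,0,100],[3,4,-150,0,100],[3,4,-150,0,100],[3,4,-150,0,100]]])

```text
time: 4.62
tool_pos: [0.5086, 0.0024, 0.0564]
ee_rot: [-3.141, 0.001, -3.05]
wrist_force: [0.6, 0.9, 0.7]
width: 0.0938
```

Call:
step_arm(plan=[[[0,0,0,0,60],[0,0,0,0,45],[0,0,0,0,35],[0,0,0,0,0],[0,0,0,0,0],[0,0,0,0,0],[0,0,0,0,0],[0,0,0,0,0]]])

```text
time: 5.28
tool_pos: [0.508, 0.0026, 0.0555]
ee_rot: [3.141, -0.0, -3.049]
wrist_force: [-1.0, -0.1, 0.4]
width: 0.0439
```

```bash
python3 - <<'E'
from h import *
o=robot.get_obs(); print(o)
E
```

```text
{'time': 5.2833, 'joint_positions': array([-1.06655563e-01,  7.45015029e-02,  1.68827466e+00,  1.18629625e-04,
        1.37886346e+00, -1.76965736e+00]), 'qvel': array([ 6.11058923e-04, -1.57469385e-05,  1.40018014e-03, -5.17442561e-04,
        7.74074043e-04,  9.93925922e-04]), 'joint_torque': array([ 8.49175740e-04, -3.12800431e+01, -2.80649936e+01, -2.95263925e-02,
        6.99358131e-02,  2.90868793e-04]), 'tool_pos': array([0.50796894, 0.00258044, 0.05550631]), 'ee_rot': array([ 3.14146922e+00, -2.30434261e-05, -3.04940981e+00]), 'wrist_force': array([-0.99957824, -0.14778167,  0.4095787 ]), 'wrist_torque': array([ 0.00020886, -0.1515893 ,  0.03928598]), 'width': 0.043891878126343424}
```

Call:
step_arm(plan=[[[0,0,0,0,0],[0,0,0,0,0],[0,0,0,0,0],[0,0,0,0,0]]])

```text
time: 5.62
tool_pos: [0.508, 0.0019, 0.0555]
ee_rot: [-3.14, -0.0, -3.05]
wrist_force: [-0.3, -3.8, -0.6]
width: 0.0375
```

```bash
cat > r.py <<'E'
from h import *
o=robot.get_obs(); p=o['tool_pos']; d=p[:2]-[.6672,.0163]
a=np.arctan2(d[1],d[0])+3.0538; F=o['wrist_force']
print('t',round(o['time'],2),'pos',p.round(4),'yaw',round(o['ee_rot'][2],4),'F',F.round(1),'T',o['wrist_torque'].round(3),'w',round(o['width'],4),'arm',round(a,4),'r',round(np.hypot(*d),4),'Ft',round(-F[0]*np.sin(a-3.0538)+F[1]*np.cos(a-3.0538),2),'q',o['joint_positions'].round(3))
E
python3 r.py
```

```text
t 5.62 pos [0.508  0.0019 0.0555] yaw -3.0496 F [-0.3 -3.8 -0.6] T [-0.492 -0.177 -0.014] w 0.0375 arm 0.0026 r 0.1599 Ft 3.76 q [-1.070e-01  7.500e-02  1.688e+00 -1.000e-03  1.379e+00 -1.770e+00]
```

Call:
step_arm(plan=[[[1,-8,0,0.05,0],[2,-16,0,0.1,0],[4,-24,0,0.15,0],[6,-31,0,0.2,0],[8.5,-39,0,0.25,0],[11.5,-46.5,0,0.3,0],[14.5,-54,0,0.35,0],[14.5,-54,0,0.35,0]]])

```text
time: 6.28
tool_pos: [0.5215, -0.0499, 0.0554]
ee_rot: [3.136, -0.001, -2.699]
wrist_force: [-4.2, 4.7, 3.8]
width: 0.0378
```

```bash
python3 r.py
```

```text
t 6.28 pos [ 0.5215 -0.0499  0.0554] yaw -2.6988 F [-4.2  4.7  3.8] T [0.887 0.539 0.009] w 0.0378 arm 0.3389 r 0.16 Ft -6.01 q [-0.206  0.112  1.648  0.004  1.386 -2.221]
```

Call:
step_arm(plan=[[[3.5,-7,0,0.05,0],[6,-12,0,0.08,0],[8,-15.5,0,0.1,0],[8,-15.5,0,0.1,0],[8,-15.5,0,0.1,0]]])

```text
time: 6.7
tool_pos: [0.529, -0.0644, 0.0554]
ee_rot: [3.135, -0.001, -2.6]
wrist_force: [-3.9, 4.7, 4.6]
width: 0.0378
```

```bash
python3 r.py; cat > look.py <<'E'
import sys
from h import *
o,s=snap('wrist',sys.argv[1]+'f.png'); P=pose(s,o)
th=-3.0538+.45; u,v=proj(P,[.6672+.19*np.cos(th),.0163+.19*np.sin(th),.031]).astype(int)
u=np.clip(u,75,565);v=np.clip(v,55,345)
cv2.imwrite('pics/'+sys.argv[1]+'.png',cv2.resize(s['frame'][v-55:v+55,u-75:u+75,::-1],None,fx=5,fy=5,interpolation=cv2.INTER_CUBIC))
ex=lambda q:((q-[u-75,v-55])*5).round(1)
for t in (.43,.45,.47): 
    e=np.array([np.cos(-3.0538+t),np.sin(-3.0538+t)]); print(t,'line in/out',ex(proj(P,[*(np.array([.6672,.0163])+.188*e),.031])),ex(proj(P,[*(np.array([.6672,.0163])+.213*e),.031])),'tip',ex(proj(P,[*(np.array([.6672,.0163])+.19*e),.033])))
E
python3 look.py w3
```

```text
t 6.7 pos [ 0.529  -0.0644  0.0554] yaw -2.6 F [-3.9  4.7  4.6] T [ 0.864  0.634 -0.018] w 0.0378 arm 0.4404 r 0.16 Ft -6.06 q [-0.23   0.132  1.626  0.004  1.389 -2.343]
0.43 line in/out [407.3 296. ] [412.8  85.8] tip [407.9 282.7]
0.45 line in/out [376.  295.6] [376.3  85.3] tip [376.  282.2]
0.47 line in/out [344.7 295.8] [339.9  85.5] tip [344.  282.5]
```

View pics/w3.png

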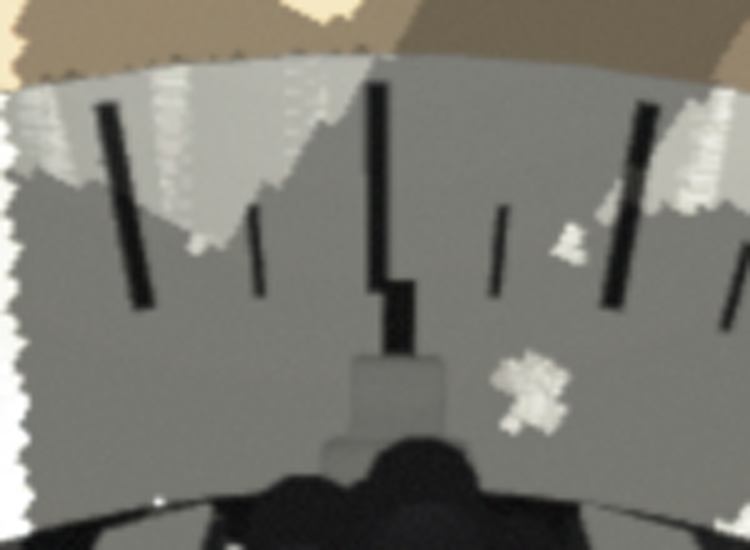

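The pointer tip is at (399,283) and the third line at (377,290), so the arm is about 0.014 rad short. I'll nudge it 2.2 mm, then start tightening.

Call:
step_arm(plan=[[[1.2,-2,0,0.014,0],[1.2,-2,0,0.014,0],[1.2,-2,0,0.014,0]]])

```text
time: 7.0
tool_pos: [0.53, -0.0662, 0.0554]
ee_rot: [3.135, -0.001, -2.586]
wrist_force: [-4.5, 5.0, 4.9]
width: 0.0373
```

```bash
python3 r.py; python3 - <<'E'
from h import *
for i in range(1): print(robot.get_obs()['wrist_torque'])
E
```

```text
t 7.0 pos [ 0.53   -0.0662  0.0554] yaw -2.5858 F [-4.5  5.   4.9] T [ 0.914  0.619 -0.014] w 0.0373 arm 0.4536 r 0.16 Ft -6.6 q [-0.233  0.135  1.623  0.004  1.389 -2.361]
[ 0.91414085  0.61883016 -0.01380105]
```

Call:
step_arm(plan=[[[0,0,0,-0.06,0],[0,0,0,-0.12,0],[0,0,0,-0.18,0],[0,0,0,-0.24,0],[0,0,0,-0.3,0],[0,0,0,-0.36,0],[0,0,0,-0.4,0],[0,0,0,-0.4,0]]])

```text
time: 7.67
tool_pos: [0.5299, -0.066, 0.0554]
ee_rot: [3.136, -0.003, -2.987]
wrist_force: [-4.1, 4.6, 2.8]
width: 0.0374
```

```bash
python3 r.py
```

```text
t 7.67 pos [ 0.5299 -0.066   0.0554] yaw -2.987 F [-4.1  4.6  2.8] T [ 0.857  0.699 -0.118] w 0.0374 arm 0.4522 r 0.1601 Ft -6.03 q [-0.233  0.134  1.623  0.004  1.39  -1.959]
```

Call:
step_arm(plan=[[[0,0,0,-0.05,0],[0,0,0,-0.05,0]]])

```text
time: 7.83
tool_pos: [0.5299, -0.066, 0.0554]
ee_rot: [3.136, -0.003, -3.037]
wrist_force: [-4.5, 4.8, 4.1]
width: 0.0378
```

```bash
python3 r.py
```

```text
t 7.83 pos [ 0.5299 -0.066   0.0554] yaw -3.0372 F [-4.5  4.8  4.1] T [ 0.811  0.651 -0.045] w 0.0378 arm 0.4524 r 0.16 Ft -6.42 q [-0.233  0.134  1.623  0.004  1.39  -1.909]
```

```bash
cat > avg.py <<'E'
from h import *
L=[]
for i in range(6):
    o=robot.get_obs(); L.append([o['wrist_torque'][2],o['joint_torque'][5],*o['wrist_force'],o['ee_rot'][2]]); cams.snapshot('wrist')
L=np.array(L); print('t',o['time'],'Tz,tau6,F,yaw',L.mean(0).round(4),'sd',L.std(0)[:2].round(4))
E
python3 avg.py; python3 r.py
```

```text
t 8.0833 Tz,tau6,F,yaw [-0.0693 -0.0157 -4.6804  4.7905  4.2209 -3.0361] sd [0.0143 0.0954]
t 8.13 pos [ 0.53   -0.0662  0.0554] yaw -3.0359 F [-3.9  4.9  4. ] T [ 0.862  0.619 -0.081] w 0.0373 arm 0.4534 r 0.1601 Ft -6.2 q [-0.233  0.134  1.623  0.004  1.389 -1.91 ]
```

Call:
step_arm(plan=[[[0,0,0,-0.05,0],[0,0,0,-0.05,0]]])

```text
time: 8.3
tool_pos: [0.5299, -0.066, 0.0554]
ee_rot: [3.136, -0.004, -3.087]
wrist_force: [-4.4, 5.4, 3.6]
width: 0.0377
```

```bash
python3 avg.py
```

```text
t 8.55 Tz,tau6,F,yaw [-0.0848 -0.0182 -4.5161  5.0376  3.8526 -3.0862] sd [0.0102 0.0963]
```

Call:
step_arm(plan=[[[0,0,0,-0.05,0],[0,0,0,-0.05,0]]])

```text
time: 8.77
tool_pos: [0.5299, -0.066, 0.0554]
ee_rot: [3.136, -0.004, -3.137]
wrist_force: [-4.4, 5.3, 4.2]
width: 0.0373
```

```bash
python3 avg.py
```

```text
t 9.0167 Tz,tau6,F,yaw [-0.0779 -0.0182 -4.4301  5.2621  3.9921 -3.1362] sd [0.0257 0.0963]
```

Call:
step_arm(plan=[[[0,0,0,-0.05,0],[0,0,0,-0.05,0]]])

```text
time: 9.23
tool_pos: [0.5299, -0.0661, 0.0554]
ee_rot: [3.137, -0.004, 3.096]
wrist_force: [-5.0, 5.0, 4.1]
width: 0.0374
```

```bash
python3 avg.py
```

```text
t 9.4833 Tz,tau6,F,yaw [-0.0885 -0.018  -4.475   4.4418  3.839   3.097 ] sd [0.022  0.0963]
```

Call:
step_arm(plan=[[[0,0,0,-0.05,0],[0,0,0,-0.05,0]]])

```text
time: 9.7
tool_pos: [0.5299, -0.0661, 0.0554]
ee_rot: [3.137, -0.005, 3.046]
wrist_force: [-4.8, 4.8, 2.2]
width: 0.0373
```

```bash
python3 avg.py
```

```text
t 9.95 Tz,tau6,F,yaw [-0.09   -0.0179 -4.7853  5.185   3.6184  3.047 ] sd [0.0154 0.0962]
```

Call:
step_arm(plan=[[[0,0,0,-0.05,0],[0,0,0,-0.05,0]]])

```text
time: 10.17
tool_pos: [0.5299, -0.0661, 0.0554]
ee_rot: [3.137, -0.005, 2.996]
wrist_force: [-4.6, 4.2, 4.2]
width: 0.0375
```

```bash
python3 avg.py; python3 r.py
```

```text
t 10.4167 Tz,tau6,F,yaw [-0.1086 -0.0177 -4.9962  4.722   4.1252  2.997 ] sd [0.028  0.0962]
t 10.47 pos [ 0.53   -0.0662  0.0554] yaw 2.9974 F [-5.   5.   4.1] T [ 0.83   0.724 -0.09 ] w 0.0371 arm 0.4533 r 0.1601 Ft -6.84 q [-0.233  0.134  1.623  0.004  1.389 -1.66 ]
```

Call:
step_arm(plan=[[[0,0,0,-0.05,0],[0,0,0,-0.05,0]]])

```text
time: 10.63
tool_pos: [0.5299, -0.0661, 0.0554]
ee_rot: [3.137, -0.005, 2.946]
wrist_force: [-3.5, 5.0, 3.9]
width: 0.0374
```

```bash
python3 avg.py
```

```text
t 10.8833 Tz,tau6,F,yaw [-0.0764 -0.0175 -4.9797  4.7496  3.5722  2.947 ] sd [0.0273 0.0962]
```

Call:
step_arm(plan=[[[0,0,0,-0.05,0],[0,0,0,-0.05,0]]])

```text
time: 11.1
tool_pos: [0.5298, -0.0661, 0.0554]
ee_rot: [3.138, -0.005, 2.896]
wrist_force: [-5.1, 4.9, 4.2]
width: 0.0374
```

```bash
python3 avg.py; python3 r.py
```

```text
t 11.35 Tz,tau6,F,yaw [-0.0785 -0.0173 -4.8526  4.7194  4.3711  2.897 ] sd [0.0218 0.0961]
t 11.4 pos [ 0.5299 -0.0662  0.0554] yaw 2.8973 F [-4.9  4.3  4.8] T [ 0.819  0.699 -0.075] w 0.0375 arm 0.4532 r 0.1602 Ft -6.23 q [-0.233  0.134  1.623  0.004  1.39  -1.56 ]
```

Call:
step_arm(plan=[[[0,0,0,-0.05,0],[0,0,0,-0.05,0]]])

```text
time: 11.57
tool_pos: [0.5298, -0.0661, 0.0554]
ee_rot: [3.138, -0.006, 2.846]
wrist_force: [-6.2, 3.8, 3.4]
width: 0.0374
```

```bash
python3 avg.py
```

```text
t 11.8167 Tz,tau6,F,yaw [-0.0673 -0.0171 -5.1971  4.7236  4.0552  2.847 ] sd [0.0302 0.0961]
```

Call:
step_arm(plan=[[[0,0,0,-0.05,0],[0,0,0,-0.05,0]]])

```text
time: 12.03
tool_pos: [0.5298, -0.0661, 0.0554]
ee_rot: [3.138, -0.006, 2.796]
wrist_force: [-4.7, 4.7, 3.4]
width: 0.0372
```

```bash
python3 avg.py; python3 r.py; python3 look.py w4; cp pics/w4f.png pics/w4v.png
```

```text
t 12.2833 Tz,tau6,F,yaw [-0.0826 -0.0169 -4.9009  4.8528  3.832   2.797 ] sd [0.0099 0.0961]
t 12.33 pos [ 0.5299 -0.0662  0.0554] yaw 2.7972 F [-5.2  5.4  4.2] T [ 0.852  0.754 -0.092] w 0.0371 arm 0.4533 r 0.1602 Ft -7.29 q [-0.233  0.134  1.623  0.004  1.39  -1.46 ]
0.43 line in/out [411.7 266.4] [249.4 133.2] tip [397.4 259.5]
0.45 line in/out [392.3 289.5] [227.6 160.3] tip [377.6 283.1]
0.47 line in/out [373.5 312.9] [206.5 187.7] tip [358.4 307. ]
```

View pics/w4v.png

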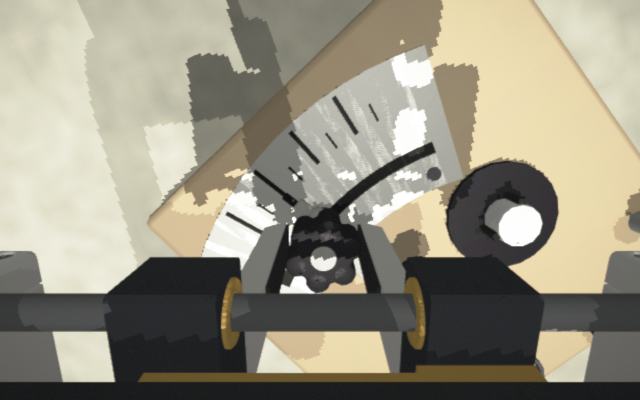

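The wrist view shows the pointer still on the third line at about (285,197) with the knob gripped. There is no contact torque yet after 0.90 rad of turning, so I continue.

Call:
step_arm(plan=[[[0,0,0,-0.05,0],[0,0,0,-0.05,0]]])

```text
time: 12.55
tool_pos: [0.5298, -0.066, 0.0554]
ee_rot: [3.138, -0.006, 2.746]
wrist_force: [-5.2, 4.9, 5.0]
width: 0.0372
```

```bash
python3 avg.py
```

```text
t 12.8 Tz,tau6,F,yaw [-0.0488 -0.0178 -5.3844  5.1351  4.5878  2.747 ] sd [0.0332 0.1016]
```

Call:
step_arm(plan=[[[0,0,0,-0.05,0],[0,0,0,-0.05,0]]])

```text
time: 13.02
tool_pos: [0.5298, -0.066, 0.0555]
ee_rot: [3.139, -0.006, 2.696]
wrist_force: [-5.3, 5.9, 5.7]
width: 0.0374
```

```bash
python3 avg.py; python3 r.py
```

```text
t 13.2667 Tz,tau6,F,yaw [-0.063   0.0165 -5.4824  4.8668  5.1477  2.6972] sd [0.0311 0.1061]
t 13.32 pos [ 0.5298 -0.066   0.0555] yaw 2.6974 F [-5.9  4.8  5.4] T [ 0.889  0.809 -0.056] w 0.0371 arm 0.452 r 0.1602 Ft -7.17 q [-0.233  0.134  1.623  0.004  1.39  -1.36 ]
```

```bash
sed -i "s/^L=np.array(L);/L=np.array(L); print(L[:,:2].round(3).T);/" avg.py; python3 avg.py
```

```text
[[-0.056 -0.058  0.002 -0.086 -0.054  0.053]
 [-0.046 -0.046 -0.046 -0.046 -0.046 -0.046]]
t 13.5667 Tz,tau6,F,yaw [-0.0331 -0.0459 -5.4835  5.1093  4.8099  2.6974] sd [0.0464 0.0001]
```

Call:
step_arm(plan=[[[0,0,0,-0.05,0],[0,0,0,-0.05,0]]])

```text
time: 13.78
tool_pos: [0.5298, -0.0661, 0.0556]
ee_rot: [3.139, -0.006, 2.646]
wrist_force: [-5.1, 5.3, 4.7]
width: 0.0374
```

```bash
python3 avg.py; python3 r.py
```

```text
[[ 0.009  0.022 -0.016  0.016  0.05  -0.01 ]
 [ 0.303  0.078  0.016  0.006  0.006  0.006]]
t 14.0333 Tz,tau6,F,yaw [ 0.0117  0.0692 -5.3306  5.0139  4.9551  2.6474] sd [0.0217 0.1077]
t 14.08 pos [ 0.5298 -0.066   0.0556] yaw 2.6476 F [-4.6  5.   5.5] T [ 0.903  0.884 -0.012] w 0.0373 arm 0.452 r 0.1602 Ft -6.67 q [-0.233  0.134  1.623  0.004  1.39  -1.311]
```

Call:
step_arm(plan=[[[0,0,0,-0.05,0],[0,0,0,-0.05,0]]])

```text
time: 14.25
tool_pos: [0.5298, -0.0661, 0.0557]
ee_rot: [3.139, -0.006, 2.596]
wrist_force: [-5.3, 4.6, 5.0]
width: 0.0375
```

```bash
python3 avg.py
```

```text
[[0.119 0.072 0.112 0.079 0.081 0.08 ]
 [0.365 0.14  0.078 0.068 0.067 0.068]]
t 14.5 Tz,tau6,F,yaw [ 0.0904  0.1309 -5.5763  5.2975  5.4132  2.5976] sd [0.018  0.1077]
```

Call:
step_arm(plan=[[[0,0,0,-0.05,0],[0,0,0,-0.05,0]]])

```text
time: 14.72
tool_pos: [0.5297, -0.0661, 0.0558]
ee_rot: [3.14, -0.006, 2.547]
wrist_force: [-6.7, 5.3, 6.2]
width: 0.0376
```

```bash
python3 avg.py; python3 r.py
```

```text
[[0.161 0.141 0.097 0.096 0.136 0.111]
 [0.425 0.2   0.139 0.129 0.128 0.128]]
t 14.9667 Tz,tau6,F,yaw [ 0.1237  0.1914 -5.9459  5.2765  5.7165  2.5477] sd [0.0242 0.1075]
t 15.02 pos [ 0.5297 -0.0661  0.0558] yaw 2.548 F [-5.5  5.5  5.9] T [0.886 0.915 0.106] w 0.0373 arm 0.452 r 0.1602 Ft -7.52 q [-0.233  0.134  1.622  0.004  1.391 -1.211]
```

Call:
step_arm(plan=[[[0,0,0,-0.03,0],[0,0,0,-0.03,0]]])

```text
time: 15.18
tool_pos: [0.5298, -0.066, 0.0559]
ee_rot: [3.14, -0.006, 2.518]
wrist_force: [-5.9, 5.1, 6.7]
width: 0.0377
```

```bash
python3 avg.py; python3 look.py w5
```

```text
[[0.221 0.191 0.182 0.208 0.198 0.223]
 [0.39  0.228 0.194 0.19  0.191 0.191]]
t 15.4333 Tz,tau6,F,yaw [ 0.2038  0.2307 -5.8633  5.2828  6.2832  2.5181] sd [0.0149 0.0725]
0.43 line in/out [403.2 255.2] [213.1 171.8] tip [386.2 252.6]
0.45 line in/out [391.4 282.4] [200.4 203.2] tip [374.3 280.3]
0.47 line in/out [380.3 309.5] [188.5 234.6] tip [363. 308.]
```

View pics/w5.png

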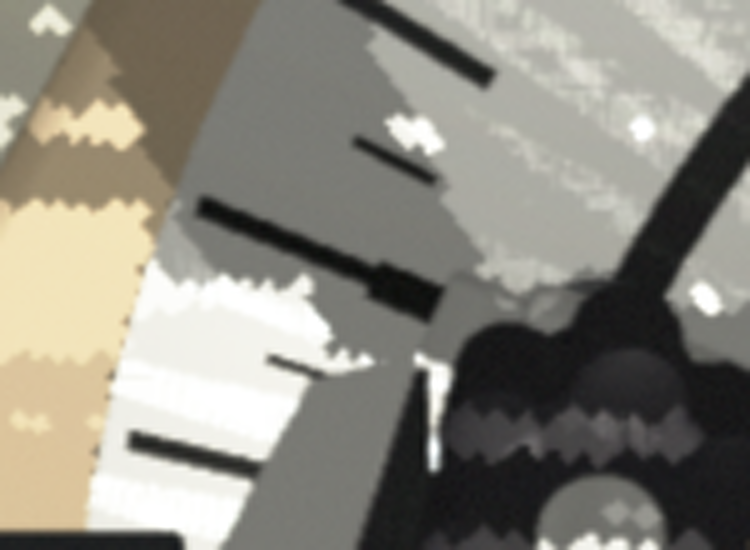

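The pointer tip at (374,280) sits on the end of the third line. The torque puts the knob about 0.2 rad past contact, which is snug. I'll release with a partial opening so the fingers stay clear of the roller, then rise.

Call:
step_arm(plan=[[[0,0,0,0,46],[0,0,0,0,52],[0,0,0,0,55],[0,0,0,0,55],[0,0,0,0,55],[0,0,0,0,55]]])

```text
time: 16.03
tool_pos: [0.5317, -0.0691, 0.0554]
ee_rot: [3.141, -0.0, 2.517]
wrist_force: [0.2, 0.1, -0.1]
width: 0.0519
```

```bash
python3 r.py
```

```text
t 16.03 pos [ 0.5317 -0.0691  0.0554] yaw 2.5174 F [ 0.2  0.1 -0.1] T [ 0.054 -0.111 -0.03 ] w 0.0519 arm 0.4745 r 0.1601 Ft 0.05 q [-0.235  0.136  1.621  0.     1.385 -1.182]
```

Call:
step_arm(plan=[[[0,0,15,0,55],[0,0,40,0,55],[0,0,80,0,55],[0,0,120,0,55],[0,0,150,0,55],[0,0,150,0,55],[0,0,150,0,55]]])

```text
time: 16.62
tool_pos: [0.5331, -0.0693, 0.2082]
ee_rot: [3.139, 0.005, 2.518]
wrist_force: [-0.3, 0.2, -0.2]
width: 0.0514
```

```bash
python3 r.py; python3 look.py w6
```

```text
t 16.62 pos [ 0.5331 -0.0693  0.2082] yaw 2.5176 F [-0.3  0.2 -0.2] T [ 0.008 -0.153 -0.016] w 0.0514 arm 0.4802 r 0.1591 Ft -0.34 q [-0.235  0.054  1.4    0.     1.681 -1.182]
0.43 line in/out [394.8 264.7] [283.6 214.4] tip [385.3 262. ]
0.45 line in/out [387.7 281.1] [275.8 233.3] tip [378.1 278.7]
0.47 line in/out [380.9 297.6] [268.4 252.3] tip [371.3 295.5]
```

View pics/w6.png

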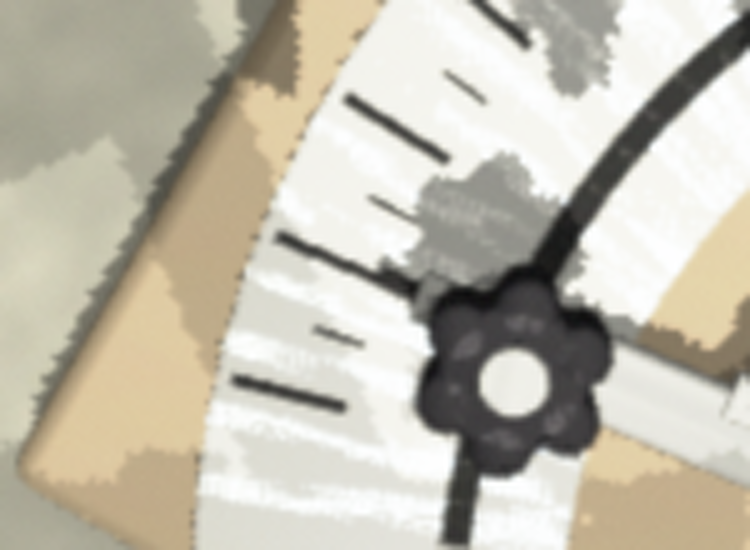

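The pointer is still on the third line after release, with its tip at about (385,275). I'll hold for about 1 s to check for creep, then hand in.

Call:
step_arm(plan=[[[0,0,0,0,55],[0,0,0,0,55],[0,0,0,0,55],[0,0,0,0,55],[0,0,0,0,55],[0,0,0,0,55],[0,0,0,0,55],[0,0,0,0,55]]])

```text
time: 17.33
tool_pos: [0.5317, -0.0689, 0.2055]
ee_rot: [3.142, -0.0, 2.518]
wrist_force: [-0.9, -0.2, -0.8]
width: 0.0517
```

```bash
python3 look.py w7 >/dev/null; python3 - <<'E'
from h import *
a,b=[cv2.imread(f'pics/w{i}.png',0).astype(np.float32) for i in (6,7)]
print('creep px (5x crop): scale area',cv2.phaseCorrelate(a[60:440,190:360].copy(),b[60:440,190:360].copy()),'knob/arm',cv2.phaseCorrelate(a[250:480,370:650].copy(),b[250:480,370:650].copy()))
o=robot.get_obs(); print(o['time'],o['wrist_force'])
E
```

```text
creep px (5x crop): scale area ((-0.11610414719719131, 0.11590484892684572), 0.7162510996615445) knob/arm ((-0.08514590620467288, 0.17014025626835405), 0.6059141236322897)
17.3833 [ 0.52317845 -0.33213253 -0.39512697]
```

```bash
python3 -c "
from bench import robot
print(robot.close_job())"
```

```text
the job is handed in; nothing more can be done
None
```

The tension arm is clamped with its pointer on the third long line, and the job is handed in at about 17.4 s of the 54 s allowed.

I gripped the knob and pushed the arm back while turning the gripper with it, so the knob did not turn. I corrected a 0.014 rad shortfall seen in the wrist image, then turned the knob clockwise in 0.05 rad steps.

**Knob:** it met the quadrant after about 0.86 rad. From there I went about 0.2 rad further, inside the 0.1 to 0.3 snug range. The last-joint torque rose by 1.2 N m per rad with no sign of slipping. Three ways of reading the contact point differed by about 0.04 rad, all inside the snug range. The wrist moment during free turning had an unexpected sign, so I judged contact by its change, not its absolute value.

**Arm:** after I let go and lifted clear, the pointer was still on the third line at about 0.45 rad. Pictures about 0.75 s apart showed no movement of the arm against the scale, and the wrist force was near zero.

**Bystanders:** none of my moves went near the other things on the counter. I did not take a final overhead picture to confirm that.

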